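# Hook the deep tray forward to the rack's front stop

## Robot

A 6-joint arm with a two-finger parallel gripper is mounted at the origin on the work surface. World frame = base frame: x ahead of the robot, y to its left, z up, the work surface at z = 0. Lengths are in m, angles in rad, forces in N, time in s.
With the tool pointing down it reaches from about 0.375 to 0.925 m from the base axis. Payload 5.7 kg.
Tool frame: the origin (TCP) lies between the finger pads; the fingertips stand 19 mm ahead of it and the grasp point (between the pads) is the TCP; z points along the fingers, y is the line along which they close (so a half turn about z gives the same grasp; the last joint's range is limited). The gripper opens to 88 mm and grips with 3 to 60 N. Pads are 20 mm wide; open, the fingers measure 115 mm over their backs; the gripper's body (75 mm by 178 mm) begins 61 mm behind the grasp point.
Start: joints at [0.996, 0.359, 1.51, -0, 1.272, -0.115], TCP at [0.266, 0.538, 0.242] pointing down, gripper open.
Joint ranges: [-2.97, 2.97], [-1.01, 2.36], [0.21, 2.38], [-0.96, 4.11], [0.2, 2.71], [-2.98, 2.98]. Speed limits (rad/s): [2.39, 2.39, 3.14, 3.14, 3.14, 3.14].

## Interface

Orientations are given as a unit quaternion [w, x, y, z].
In Python, from plant import ctrl gives the robot as it stands.
- The arm moves only by the tool servo_tool, never from a script. Its arguments are lists of equal length, an entry for each row: "travel": the shift along the tool's x, y, z in cm, a list of three; "twist": the turn about the tool's z in rad; "hand": the opening in per cent of the stroke, from 0 (shut) to 100 (fully open). In form: {"travel": [[x, y, z], ...], "twist": [twist, ...], "hand": [hand, ...]}. A call has 1 to 12 rows; each row shifts and turns the commanded pose from where the row before left it, along the tool's axes as they then stand; what a row does not reach is not made up. A row lasts 1/10 s, in which the tool goes at most 50 mm and 8.59 degrees, less where a joint would pass 70% of its speed; a pose out of reach is approached as far as the arm can. A call with a gripper value outside its range is refused whole. The fingers move at their own pace and stop on an object; the grip force is fixed at half the most. Time passes only in rows, so rows that do not move let the fingers close. It gives the time, the measured TCP pose, the force, the opening and the grip force at its end, in the units of the state.
- ctrl.read_state(): the state, without advancing time (a new reading comes with each control period).
- ctrl.camera(name): name is "scene" or "top" or "wrist"; returns a dict with "img" (420x560x3 uint8, blue, green, red), "camera_matrix" (3x3 intrinsics, pixels), "T" (4x4, takes a point from camera to world coordinates). Camera axes: x right, y up, looking along -z (the intrinsics and any distortion apply to the point x, -y, -z); pixel columns grow to the right and rows downward; lengths in m; the calibration is good to about 2 mm. A picture is of the moment at which its call begins. There is no depth.
- ctrl.close_job(): hands the job in; it is judged then, once.
Trained networks look in a picture, given as the dict that the camera call returned (one of the last four; its "shot" number tells which), for a name from the list of things; names that differ only in an ending like _2 or _b are one class to them, and where a whole thing is asked for, a point or a joint stands for the part that bears it (a point fixed in the world has none). Each returns a list of dicts, best first, with "conf" (0 to 1); they miss things now and then, are a little off and sometimes report something else, mostly with a low value. They report only what shows in the picture. A call takes as long as a camera call. They do not tell look-alikes from the thing itself.
- ctrl.spot_in(target, picture): "bbox" ([centre column, centre row, width, height] in pixels, round what is visible of it).
The state is a dict: "time_s": time; "q": joint angles; "qd": joint speeds; "effort": joint torques, N m; "ee_pos": TCP position; "eef_rot": TCP orientation; "ft_force": force on the tool from outside, world axes, zero at the start; "ft_torque": the same for the moment, N m; "gripper_width": opening from 0.0 (shut) to 1.0 (fully open); "grasp_force": force on a finger pad.
Only numpy, scipy, OpenCV 4.12 (cv2) and the standard library are available. Lean on these libraries where they do the work, as an engineer would, in place of code of your own. Each camera call takes 0.05 s, during which the arm holds its last target. There are 200 camera calls.

## Task

Take the pull hook from its cradle, reach it into the rack over the front lip of the open tray and drag that tray forward, smoothly and without tearing the lip, until you feel it bear firmly and squarely on the front stop. Unhook it without lifting the tray or pushing it back off the stop, and lay the hook back in its cradle as it lay before. Move the tray only with the hook, never with the hand, keep it flat on the deck, and leave the closed carton and the other things on the bench where they are.

Things in the scene. Friction and masses are not known exactly. Their poses are not given: they have to be found in the camera images.
- pull_hook: Pull hook: black handle 120 long, 22 wide, 28 high (mm); an 8 mm round steel rod on its axis, bent straight down at the far end. Origin: centre of the handle; x along the rod to the bent end, z up. The bent leg is centred 250 mm ahead of the origin (face towards the handle at 246 mm) and ends 36 mm below the axis. 130 g, balances about 35 mm ahead of the origin.
- hook_tip (a point): Lowest point of the hook's bent leg: 250 mm ahead of and 36 mm below the handle's centre.
- cradle: Fixed grey cradle on the bench, base 200 x 75 mm, with two open saddles, tops 85 mm up: a flared trough 50 mm behind the origin takes the handle's butt, a V 100 mm ahead takes the rod. The handle between is free to grip from above across its 22 mm width. Origin on the bench under the handle's centre, x towards the hook's bent end.
- cradle_seat (a point): Where the centre of the hook's handle lies when the hook is in its cradle, 70 mm above the cradle's origin (the hook may lie up to 8 mm further along x either way at the start). x towards the bent end, as the hook's.
- rack: Fixed bench-top rack, two lanes open at the front. Origin: on the bench, 30 mm inside the middle of the deck's front edge; x into the depth, y across to the left. Deck top z = 60 mm, x = -30 to 440. Lanes 140 mm wide centred at y = +-72.5, guide strips 16 high. A wire shelf roofs them from x = 50 inwards, z = 205 to 222 mm; uprights at x = 62, y = +-165 reach 222.
- front_stop: The rack's front stop: an upright aluminium strip across both lanes, 40 mm high above the deck, 6 thick, clamped square between slotted end brackets. Origin and axes as the rack's. The clamp setting varies and is not in this pose: the strip's inner face lies anywhere from x = 0 to 30 mm; find it by feel. A tray is firmly home once it bears with 5 N or more beyond its sliding drag.
- tray: Loose open cardboard tray, 200 deep (x), 125 wide, 65 high (mm), front 100 to 170 mm inside the rack's origin in either lane, turned up to 0.04 rad. Origin: centre of underside; x to its back, front face x = -100. Front wall 8 thick, its top edge is the lip; behind it a free pocket 58 long, 61 deep, then the insert, 42 high. 0.4 to 0.75 kg, slides at 2 to 5.5 N. Over 18 N of hook tears the lip.
- tray_lip (a point): Middle of the top of the tray's front wall: halfway through its 8 mm thickness, 65 mm above the tray's underside. Axes as the tray's.
- closed_carton: Bystander: taped-up brown carton 200 x 120 x 115 high (mm) standing in the other lane. Origin: centre of its underside.
- tape_dispenser: Bystander: grey desk tape dispenser with a roll, 170 x 62 x 91 mm, loose on the bench. Origin: centre of its underside.
- empty_box: Bystander: small open brown box 150 x 120 x 50 mm, loose on the bench. Origin: centre of its underside.
Not all that is in view belongs to the job. Leave any orange look-alike of the tray alone.

How it is judged:
By the outcome, as a careful person would: the job done as asked, in the order asked, and still so for the second after the job is handed in, with the robot touching nothing.
It also fails if it takes over 72 s, if anything falls off the work surface, if the arm or the gripper's body presses on something with over 40 N, if the wrist force passes 120 N, or if a joint passes its speed limit or range.

## Working session

There is one attempt and no reset: what is moved stays moved. The work goes in short steps, Python scripts to look and compute and a tool call to move; the robot and the scene stay as the last step left them, time stands still between calls to the robot, and variables do not carry over. Pictures are saved under pics/ and viewed, at most 11 in all, crops included, and the job is handed in when it is done.

Besides the shell and the picture viewer there is one more tool, called after ">>>" in YAML: its name, and indented under it one key for each argument. servo_tool: Moves the arm, as the interface text tells. Its arguments: {"type":"object","properties":{"travel":{"type":"array","items":{"type":"array","items":{"type":"number"}}},"twist":{"type":"array","items":{"type":"number"}},"hand":{"type":"array","items":{"type":"number"}}},"required":["travel","twist","hand"]}

```bash
mkdir -p pics; ls; cat > h.py <<'E'
import numpy as np, cv2
from plant import ctrl
def ray(p,u,v):
    K=np.array(p["camera_matrix"]);T=np.array(p["T"])
    d=np.linalg.inv(K)@[u,v,1]; d=np.array([d[0],-d[1],-d[2]])
    return T[:3,3],T[:3,:3]@d
def atz(p,u,v,z):
    o,d=ray(p,u,v); return o+d*(z-o[2])/d[2]
def proj(p,X):
    K=np.array(p["camera_matrix"]);T=np.array(p["T"])
    c=T[:3,:3].T@(np.array(X)-T[:3,3]); q=K@[c[0],-c[1],-c[2]]; return q[:2]/q[2]
E
python3 - <<'E'
from h import *
np.set_printoptions(precision=3,suppress=True)
for n in ("scene","top"):
    p=ctrl.camera(n); print(n,[k for k in p],np.array(p["T"]),np.array(p["camera_matrix"]))
    cv2.imwrite(f"pics/{n}0.png",p["img"])
    for t in ("pull_hook","hook_tip","cradle","rack","front_stop","tray","tray_lip","closed_carton","tape_dispenser","empty_box"):
        print(t,[(round(d["conf"],2),np.round(d["bbox"]).tolist()) for d in ctrl.spot_in(t,p)][:3])
s=ctrl.read_state();print(s)
E
```

```text
pics
scene ['img', 'camera_matrix', 'T', 'shot'] [[-0.568 -0.606  0.557  1.376]
 [ 0.823 -0.407  0.397  0.506]
 [-0.013  0.684  0.729  1.14 ]
 [ 0.     0.     0.     1.   ]] [[515.637   0.    282.704]
 [  0.    515.637 195.003]
 [  0.      0.      1.   ]]
pull_hook [(0.96, [215.0, 162.0, 65.0, 67.0])]
hook_tip [(0.71, [213.0, 163.0, 71.0, 70.0]), (0.57, [440.0, 235.0, 100.0, 97.0]), (0.29, [166.0, 159.0, 62.0, 50.0])]
cradle [(0.91, [232.0, 154.0, 56.0, 59.0])]
rack [(0.73, [411.0, 259.0, 251.0, 220.0])]
front_stop [(0.98, [338.0, 217.0, 87.0, 84.0])]
tray [(0.92, [309.0, 161.0, 75.0, 57.0]), (0.81, [407.0, 275.0, 100.0, 92.0])]
tray_lip [(0.98, [307.0, 163.0, 74.0, 58.0]), (0.62, [407.0, 275.0, 100.0, 87.0])]
closed_carton [(0.81, [441.0, 235.0, 102.0, 94.0]), (0.36, [166.0, 160.0, 59.0, 52.0])]
tape_dispenser [(0.67, [242.0, 266.0, 56.0, 56.0])]
empty_box [(0.83, [168.0, 160.0, 60.0, 49.0])]
top ['img', 'camera_matrix', 'T', 'shot'] [[-0.017  0.992 -0.122  0.486]
 [-1.    -0.015  0.018 -0.078]
 [ 0.016  0.123  0.992  1.028]
 [ 0.     0.     0.     1.   ]] [[392.172   0.    274.61 ]
[... 421 characters left out ...]
84.0, 308.0, 91.0, 65.0]), (0.62, [96.0, 199.0, 103.0, 60.0])]
closed_carton [(0.63, [372.0, 262.0, 33.0, 81.0]), (0.6, [78.0, 266.0, 116.0, 62.0])]
tape_dispenser [(0.61, [256.0, 143.0, 63.0, 32.0])]
empty_box [(0.7, [432.0, 212.0, 58.0, 65.0])]
{'time_s': 1.1, 'q': array([ 0.996,  0.359,  1.51 , -0.   ,  1.273, -0.115]), 'qd': array([-0.002,  0.001,  0.   , -0.001,  0.001, -0.003]), 'effort': array([  0.   , -51.536, -27.113,   0.067,   0.024,  -0.   ]), 'ee_pos': array([0.266, 0.538, 0.242]), 'eef_rot': array([-0.   ,  0.228,  0.974, -0.   ]), 'ft_force': array([ 0.117, -0.225,  0.256]), 'ft_torque': array([ 0.03 , -0.021,  0.04 ]), 'grasp_force': 0.0, 'gripper_width': 1.0014163283250632}
```

View pics/scene0.png

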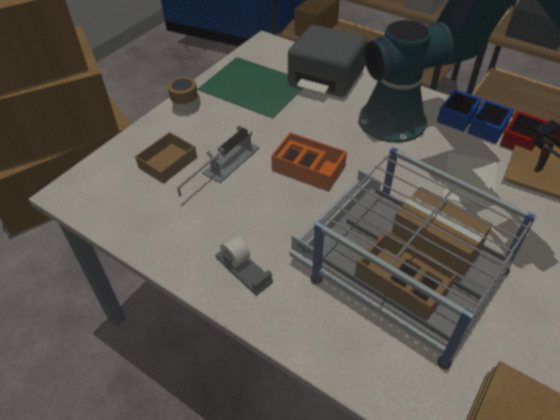

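View pics/top0.png

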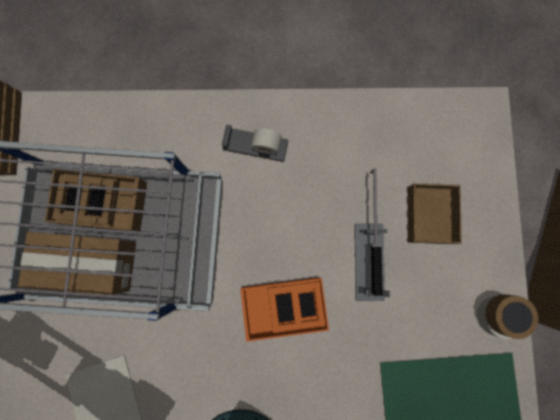

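```bash
python3 - <<'E'
from h import *
t=cv2.imread("pics/top0.png")
def cr(x0,x1,y0,y1,s):
    c=cv2.resize(t[y0:y1,x0:x1],None,fx=s,fy=s,interpolation=cv2.INTER_CUBIC)
    c=cv2.convertScaleAbs(c,alpha=1.8)
    for x in range((x0+19)//20*20,x1,20): cv2.line(c,(int((x-x0+.5)*s),0),(int((x-x0+.5)*s),6),(0,255,255),1);cv2.putText(c,str(x),(int((x-x0+.5)*s),16),0,.35,(0,255,255))
    for y in range((y0+19)//20*20,y1,20): cv2.line(c,(0,int((y-y0+.5)*s)),(6,int((y-y0+.5)*s)),(0,255,255),1);cv2.putText(c,str(y),(8,int((y-y0+.5)*s)),0,.35,(0,255,255))
    return c
a=cr(0,230,140,325,3.2);b=cr(350,395,160,310,3.9)
h=max(a.shape[0],b.shape[0]);
c=np.zeros((600,800,3),np.uint8); a=cr(40,230,140,325,3.2);c[:a.shape[0],:a.shape[1]]=a; c[:b.shape[0],610:610+b.shape[1]]=b
cv2.imwrite("pics/c1.png",c)
E
```

```text
(no output)
```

View pics/c1.png

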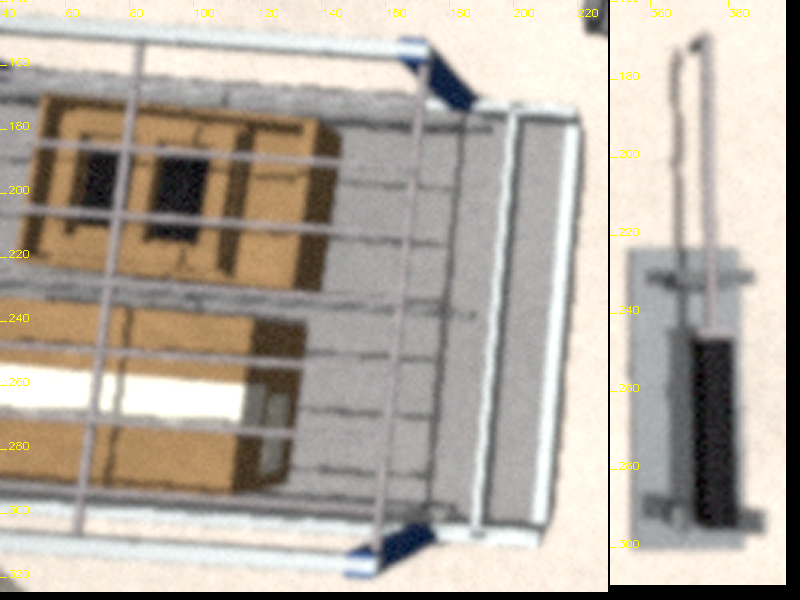

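```bash
python3 - <<'E'
from h import *
from scipy.optimize import least_squares
np.set_printoptions(precision=4,suppress=True)
K=[[392.172,0,274.61],[0,392.172,209.798],[0,0,1]]
# fresh picture for exact calibration
p=ctrl.camera("top")
L=lambda x,y:(40+x/3.2-.5,140+y/3.2-.5)
R=lambda x,y:(350+(x-610)/3.9-.5,160+y/3.9-.5)
g=lambda n,c,z:print(n,atz(p,*c,z))
g("upr far",L(414,48),.222);g("upr near",L(362,562),.222)
g("deck far corner",L(578,108),.06);g("deck near",L(540,543),.06)
g("stop far",L(512,112),.1);g("stop near",L(478,532),.1)
g("tray lip right far",L(316,117),.125);g("tray lip right near",L(296,290),.125)
g("tray back far",L(42,93),.125);g("tray back near",L(22,258),.125)
g("handle butt",R(714,528),.084);g("handle front",R(714,338),.084)
g("rod end",R(706,36),.07);g("rod at handle",R(710,330),.07)
g("cradle base TL",R(630,248),.005);g("TR",R(738,250),.005);g("BL",R(630,546),.005);g("BR",R(742,550),.005)
E
```

```text
upr far [0.7057 0.1277 0.222 ]
upr near [0.3774 0.1547 0.222 ]
deck far corner [0.6999 0.0401 0.06  ]
deck near [0.367  0.0686 0.06  ]
stop far [0.6887 0.0847 0.1   ]
stop near [0.3805 0.1071 0.1   ]
tray lip right far [0.6814 0.2227 0.125 ]
tray lip right near [0.5554 0.2338 0.125 ]
tray back far [0.7019 0.4215 0.125 ]
tray back near [0.5814 0.4295 0.125 ]
handle butt [ 0.3956 -0.3322  0.084 ]
handle front [ 0.5106 -0.3378  0.084 ]
rod end [ 0.7042 -0.3459  0.07  ]
rod at handle [ 0.516  -0.3394  0.07  ]
cradle base TL [ 0.574  -0.3057  0.005 ]
TR [ 0.5715 -0.3787  0.005 ]
BL [ 0.3774 -0.2975  0.005 ]
BR [ 0.3735 -0.3713  0.005 ]
```

>>> servo_tool:
  travel:
    - [0,0,-1]
    - [0,0,-1]
    - [0,0,-1]
    - [0,0,-1]
    - [0,0,-1]
    - [0,0,-1]
    - [0,0,-1]
    - [0,0,-1]
    - [0,0,0]
    - [0,0,0]
    - [0,0,0]
    - [0,0,0]
  twist: [0.14,0.14,0.14,0.14,0.14,0.14,0.14,0.14,0.14,0.14,0.14,0.14]
  hand: [100,100,100,100,100,100,100,100,100,100,100,100]

```text
time_s: 2.35
ee_pos: [0.2662, 0.5376, 0.3216]
eef_rot: [0.0, 0.879, 0.478, -0.0]
ft_force: [0.2, 0.0, -1.0]
gripper_width: 0.998
grasp_force: 0.0
```

>>> servo_tool:
  travel:
    - [0,0,0]
    - [0,0,0]
    - [0,0,0]
    - [0,0,0]
    - [0,0,0]
    - [0,0,0]
    - [0,0,0]
    - [0,0,0]
    - [0,0,0]
  twist: [0.14,0.14,0.14,0.14,0.14,0.14,0.14,0.065,0]
  hand: [100,100,100,100,100,100,100,100,100]

```text
time_s: 3.25
ee_pos: [0.2662, 0.5376, 0.3216]
eef_rot: [0.0, 1.0, -0.022, -0.0]
ft_force: [0.3, 1.0, 0.6]
gripper_width: 0.998
grasp_force: 0.0
```

>>> servo_tool:
  travel:
    - [1.85,3.9,0]
    - [1.85,3.9,0]
    - [1.85,3.9,0]
    - [1.85,3.9,0]
    - [1.85,3.9,0]
    - [1.85,3.9,0]
    - [1.85,3.9,0]
    - [1.85,3.9,0]
    - [1.85,3.9,0]
    - [1.85,3.9,0]
    - [1.85,3.9,0]
  twist: [0,0,0,0,0,0,0,0,0,0,0]
  hand: [100,100,100,100,100,100,100,100,100,100,100]

```text
time_s: 4.35
ee_pos: [0.4514, 0.0986, 0.3219]
eef_rot: [-0.0, 1.0, -0.02, 0.0]
ft_force: [0.7, -0.4, -0.1]
gripper_width: 0.998
grasp_force: 0.0
```

>>> servo_tool:
  travel:
    - [0.2,4.34,0]
    - [0.2,4.34,0]
    - [0.2,4.34,0]
    - [0.2,4.34,0]
    - [0.2,4.34,0]
    - [0.2,4.34,0]
    - [0.2,4.34,0]
    - [0.2,4.34,0]
    - [0.2,4.34,0]
    - [0.2,4.34,0]
    - [0,0,0]
    - [0,0,0]
  twist: [0,0,0,0,0,0,0,0,0,0,0,0]
  hand: [100,100,100,100,100,100,100,100,100,100,100,100]

```text
time_s: 5.55
ee_pos: [0.4519, -0.3348, 0.3213]
eef_rot: [-0.0, 1.0, -0.022, -0.0]
ft_force: [-0.8, -0.1, 0.2]
gripper_width: 0.999
grasp_force: 0.0
```

```bash
python3 - <<'E'
from h import *
np.set_printoptions(precision=4,suppress=True)
p=ctrl.camera("wrist");im=p["img"].copy()
print(np.array(p["T"]))
a=-.0443;d=np.array([np.cos(a),np.sin(a),0]);n=np.array([-d[1],d[0],0]);c=np.array([.452,-.3347,.084])
for s,t in ((-.06,.011),(.06,.011),(.06,-.011),(-.06,-.011)):
    u=proj(p,c+s*d+t*n);cv2.circle(im,tuple(int(round(x)) for x in u),3,(0,0,255),1)
im=cv2.resize(im,None,fx=1.4,fy=1.4)
cv2.imwrite("pics/w1.png",im); print(ctrl.read_state()["ee_pos"])
E
```

```text
[[-0.0448  0.9642  0.2614  0.5242]
 [-0.999  -0.0433 -0.0115 -0.3379]
 [ 0.0002 -0.2617  0.9652  0.4651]
 [ 0.      0.      0.      1.    ]]
[ 0.452  -0.3337  0.3214]
```

View pics/w1.png

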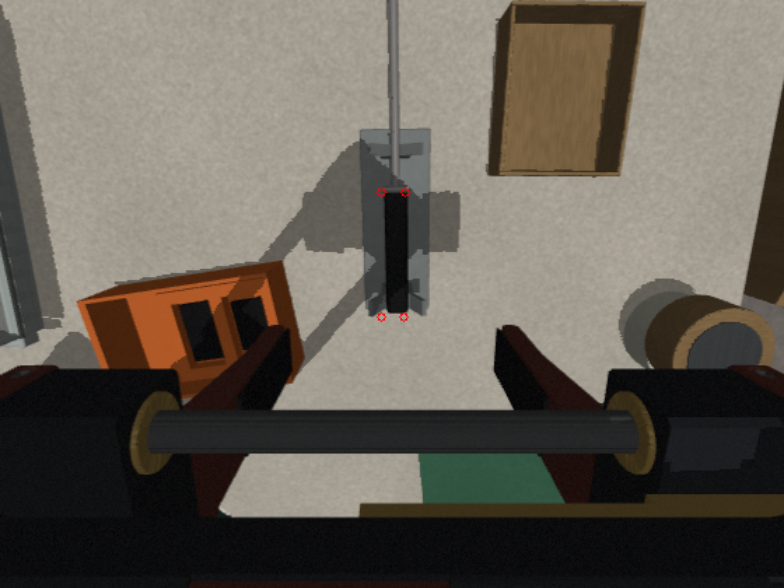

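```bash
python3 - <<'E'
from h import *
np.set_printoptions(precision=4,suppress=True)
p=ctrl.camera("wrist");g=p["img"].max(2)[125:240,255:310]
m=(g<45).astype(np.uint8);n,l,st,ce=cv2.connectedComponentsWithStats(m)
k=1+np.argmax(st[1:,4]);print(st[k])
E=[]
for r in range(st[k][1]+2,st[k][1]+st[k][3]-2):
    c=np.where(l[r]==k)[0];E.append((r+125,c.min()+255,c.max()+255))
E=np.array(E);print(E[::8])
for q in (8,-8):
    r,a,b=E[q];print(atz(p,a-.5,r,.084),atz(p,b+.5,r,.084))
print("ends",atz(p,E[:,1:].mean(),st[k][1]+125-.5,.084),atz(p,E[:,1:].mean(),st[k][1]+st[k][3]+125-.5,.084))
E
```

```text
[  20   12   18   86 1394]
[[139 275 291]
 [147 275 291]
 [155 275 291]
 [163 276 291]
 [171 276 292]
 [179 276 292]
 [187 276 291]
 [195 276 291]
 [203 275 292]
 [211 277 291]
 [219 277 291]]
[ 0.4996 -0.3283  0.084 ] [ 0.4986 -0.3502  0.084 ]
[ 0.4107 -0.3253  0.084 ] [ 0.4097 -0.3473  0.084 ]
ends [ 0.5122 -0.3405  0.084 ] [ 0.3965 -0.3357  0.084 ]
```

>>> servo_tool:
  travel:
    - [0.25,0.32,3]
    - [0,0,4]
    - [0,0,4]
    - [0,0,4]
    - [0,0,4]
    - [0,0,3]
    - [0,0,2]
    - [0,0,1.1]
    - [0,0,0]
    - [0,0,0]
  twist: [-0.011,0,0,0,0,0,0,0,0,0]
  hand: [100,100,100,100,100,100,100,100,100,100]

```text
time_s: 6.65
ee_pos: [0.4553, -0.3374, 0.0716]
eef_rot: [0.0, 1.0, -0.016, 0.0]
ft_force: [0.1, -1.0, -0.2]
gripper_width: 1.0
grasp_force: 0.0
```

>>> servo_tool:
  travel:
    - [0,0,0]
    - [0,0,0]
    - [0,0,0]
    - [0,0,0]
    - [0,0,0]
    - [0,0,0]
    - [0,0,0]
    - [0,0,0]
    - [0,0,0]
    - [0,0,0]
  twist: [0,0,0,0,0,0,0,0,0,0]
  hand: [80,65,50,35,20,15,15,15,15,15]

```text
time_s: 7.65
ee_pos: [0.4546, -0.3377, 0.0706]
eef_rot: [0.0, 1.0, -0.016, -0.0]
ft_force: [-0.7, -1.6, 0.0]
gripper_width: 0.247
grasp_force: 30.0
```

>>> servo_tool:
  travel:
    - [0,0,-0.3]
    - [0,0,-0.7]
    - [0,0,-1.5]
    - [0,0,-2]
    - [0,0,-2]
    - [0,0,-2]
    - [0,0,-1.5]
    - [0,0,-1]
    - [0,0,0]
  twist: [0,0,0,0,0,0,0,0,0]
  hand: [15,15,15,15,15,15,15,15,15]

```text
time_s: 8.55
ee_pos: [0.4553, -0.3381, 0.1823]
eef_rot: [0.001, 1.0, -0.016, 0.001]
ft_force: [-0.1, -1.6, -0.8]
gripper_width: 0.249
grasp_force: 30.0
```

>>> servo_tool:
  travel:
    - [0,0,0]
    - [0,0,0]
    - [0,0,0]
    - [0,0,0]
    - [0,0,0]
    - [0,0,0]
    - [0,0,0]
    - [0,0,0]
    - [0,0,0]
    - [0,0,0]
    - [0,0,0]
    - [0,0,0]
  twist: [-0.12,-0.14,-0.14,-0.14,-0.14,-0.14,-0.14,-0.14,-0.14,-0.14,-0.09,-0.052]
  hand: [15,15,15,15,15,15,15,15,15,15,15,15]

```text
time_s: 9.75
ee_pos: [0.4541, -0.337, 0.1796]
eef_rot: [-0.001, 0.734, 0.679, -0.0]
ft_force: [0.1, 0.4, -1.2]
gripper_width: 0.247
grasp_force: 30.0
```

```bash
python3 - <<'E'
from h import *
np.set_printoptions(precision=4,suppress=True)
s=ctrl.read_state();print(s["ee_pos"],s["eef_rot"],s["ft_force"],s["ft_torque"])
t=ctrl.camera("top");w=ctrl.camera("wrist")
a=cv2.convertScaleAbs(cv2.resize(t["img"][140:340,40:400],None,fx=2.2,fy=2.2,interpolation=cv2.INTER_CUBIC),alpha=1.6)
c=np.zeros((600,800,3),np.uint8);c[:a.shape[0],:792]=a
b=cv2.resize(w["img"],(213,160));c[440:600,:213]=b
cv2.imwrite("pics/c2.png",c)
E
```

```text
[ 0.4541 -0.337   0.1796] [-0.0009  0.734   0.6791 -0.0001] [ 0.1052  0.3654 -1.2381] [-0.101   0.0847 -0.0202]
```

View pics/c2.png

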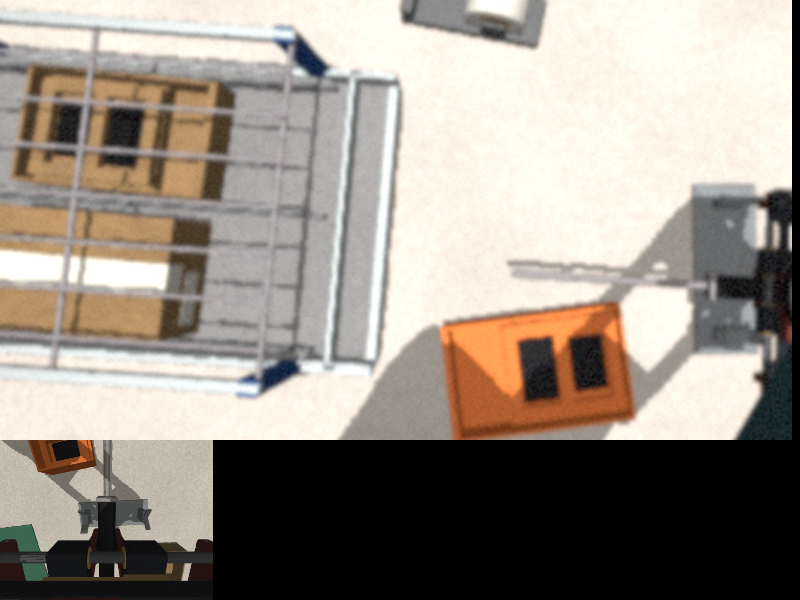

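>>> servo_tool:
  travel:
    - [1,1.2,0]
    - [2,2.4,0]
    - [2,2.6,0]
    - [2,2.6,0]
    - [1.4,2,0]
    - [1,1,0]
    - [0,0,0]
    - [0,0,0]
  twist: [0,0,0,0,0,0,0,0]
  hand: [15,15,15,15,15,15,15,15]

```text
time_s: 10.65
ee_pos: [0.5792, -0.2531, 0.1803]
eef_rot: [-0.0, 0.735, 0.678, -0.0]
ft_force: [0.4, 0.2, -1.2]
gripper_width: 0.247
grasp_force: 30.0
```

```bash
python3 - <<'E'
from h import *
np.set_printoptions(precision=4,suppress=True)
s=ctrl.read_state();e=np.array(s["ee_pos"]);q=s["eef_rot"];y=2*np.arctan2(q[2],q[1]);print(e,y)
d=np.array([np.cos(y),np.sin(y),0]);n=np.array([-d[1],d[0],0])
O=np.array([.5362,.082,0]);ry=1.489;rx=np.array([np.cos(ry),np.sin(ry),0]);rn=np.array([-rx[1],rx[0],0])
c=np.zeros((600,800,3),np.uint8)
for i,(nm,x0,y0,w,h,f) in enumerate((("top",60,140,266,150,3),("scene",195,150,266,170,2.4))):
    p=ctrl.camera(nm);im=cv2.resize(cv2.convertScaleAbs(p["img"],alpha=1.5),None,fx=f,fy=f,interpolation=cv2.INTER_CUBIC)
    P=lambda X:tuple(int(round((v+.5)*f)) for v in proj(p,X))
    cv2.line(im,P(e+.1*d),P(e+.25*d),(0,0,255),1);cv2.line(im,P(e+.25*d),P(e+.25*d-[0,0,.036]),(0,0,255),1)
    R=lambda x,yy,z:P(O+x*rx+yy*rn+[0,0,z])
    for a,b in (((-.03,-.145,.06),(-.03,.145,.06)),((.017,-.14,.1),(.017,.14,.1)),((.062,-.165,.222),(.062,.165,.222)),((.062,-.165,.222),(.062,-.165,.0)),((.152,-.133,.125),(.152,-.0075,.125)),((.152,-.133,.125),(.352,-.133,.125))):
        cv2.line(im,R(*a),R(*b),(0,255,0),1)
    o=im[int(y0*f):int((y0+h)*f),int(x0*f):int((x0+w)*f)]
    cv2.imwrite(f"pics/o_{nm}.png",o); print(o.shape)
E
```

```text
[ 0.5792 -0.2531  0.1803] 1.4901656874666733
(450, 798, 3)
(408, 638, 3)
```

View pics/o_top.png

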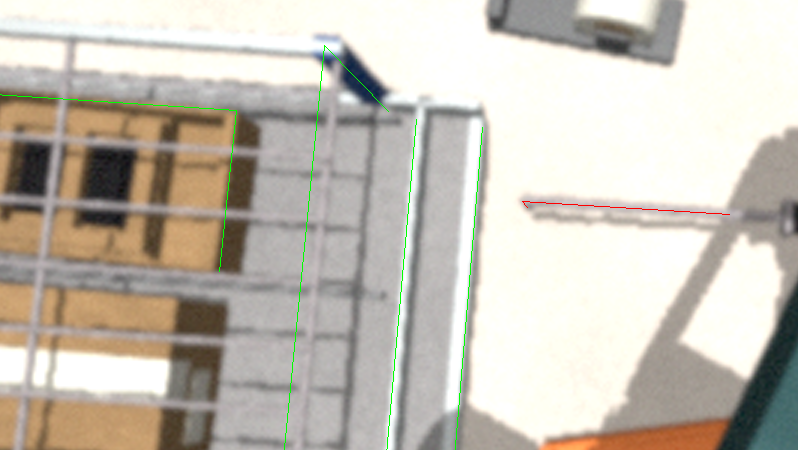

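View pics/o_scene.png

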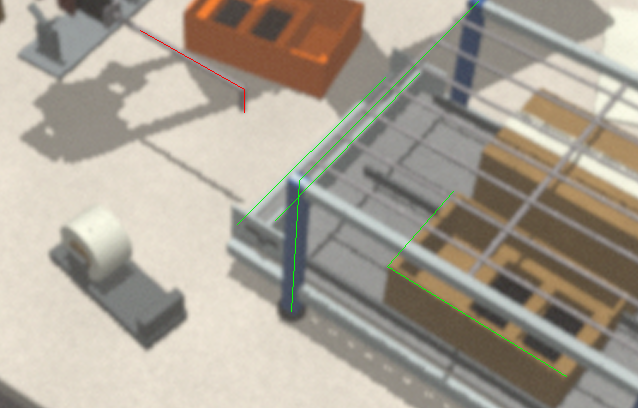

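>>> servo_tool:
  travel:
    - [1,0,0]
    - [2,0,0]
    - [3,0,0]
    - [3,0,0]
    - [3,0,0]
    - [3,0,0]
    - [3,0,0]
    - [3,0,0]
    - [2.5,0,0]
    - [1.7,0,0]
    - [1,0,0]
    - [0,0,0]
  twist: [0,0,0,0,0,0,0,0,0,0,0,0]
  hand: [15,15,15,15,15,15,15,15,15,15,15,15]

```text
time_s: 11.95
ee_pos: [0.6008, 0.009, 0.1807]
eef_rot: [-0.0, 0.735, 0.678, -0.0]
ft_force: [0.3, 0.6, -0.9]
gripper_width: 0.249
grasp_force: 30.0
```

>>> servo_tool:
  travel:
    - [0,0,0]
    - [0,0,0.5]
    - [0,0,0.8]
    - [0,0,0.8]
    - [0,0,0.8]
    - [0,0,0.8]
    - [0,0,0.5]
    - [0,0,0.3]
    - [0,0,0]
    - [0,0,0]
  twist: [0,0,0,0,0,0,0,0,0,0]
  hand: [15,15,15,15,15,15,15,15,15,15]

```text
time_s: 12.95
ee_pos: [0.6012, 0.0078, 0.1358]
eef_rot: [0.0, 0.735, 0.678, 0.0]
ft_force: [-0.0, 0.3, -1.3]
gripper_width: 0.249
grasp_force: 30.0
```

```bash
cat > ov.py <<'E'
from h import *
import sys
np.set_printoptions(precision=4,suppress=True)
s=ctrl.read_state();e=np.array(s["ee_pos"]);q=s["eef_rot"];y=2*np.arctan2(q[2],q[1])
d=np.array([np.cos(y),np.sin(y),0])
O=np.array([.5362,.082,0]);ry=1.489;rx=np.array([np.cos(ry),np.sin(ry),0]);rn=np.array([-rx[1],rx[0],0])
print(e,y,"rack xy",(e-O)@rx,(e-O)@rn,"F",s["ft_force"],"Fx_rack",s["ft_force"]@rx)
outs=[]
for nm,x0,y0,w,h,f in (("top",60,150,240,100,3),("scene",260,160,240,150,2)):
    p=ctrl.camera(nm);im=cv2.resize(cv2.convertScaleAbs(p["img"],alpha=1.5),None,fx=f,fy=f,interpolation=cv2.INTER_CUBIC)
    P=lambda X:tuple(int(round((v+.5)*f)) for v in proj(p,X))
    t=e+.25*d
    for X in (t,t-[0,0,.036]): cv2.circle(im,P(X),3,(0,0,255),1)
    outs.append(im[int(y0*f):int((y0+h)*f),int(x0*f):int((x0+w)*f)])
c=np.zeros((600,800,3),np.uint8);a,b=outs;c[:a.shape[0],:a.shape[1]]=a;c[300:300+b.shape[0],:b.shape[1]]=b
cv2.imwrite(sys.argv[1],c)
E
python3 ov.py pics/o2.png
```

```text
[0.6012 0.0078 0.1358] 1.4898735198510995 rack xy -0.06863135817178698 -0.07085954224563946 F [-0.0491  0.3026 -1.3091] Fx_rack 0.29758578187032225
```

View pics/o2.png

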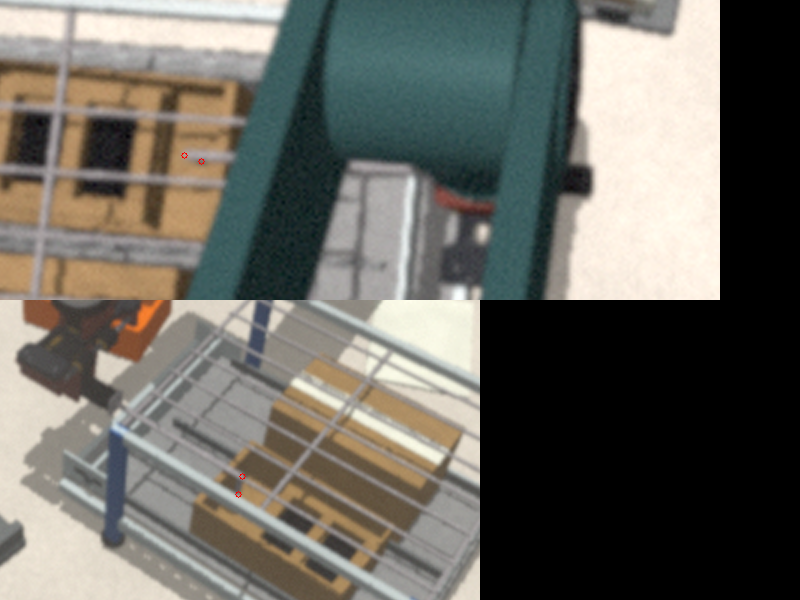

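>>> servo_tool:
  travel:
    - [-0.2,0,0]
    - [-0.2,0,0]
    - [-0.2,0,0]
    - [-0.2,0,0]
    - [-0.2,0,0]
    - [-0.2,0,0]
    - [-0.2,0,0]
    - [-0.15,0,0]
    - [-0.15,0,0]
    - [-0.15,0,0]
    - [-0.15,0,0]
    - [-0.15,0,0]
  twist: [0,0,0,0,0,0,0,0,0,0,0,0]
  hand: [15,15,15,15,15,15,15,15,15,15,15,15]

```text
time_s: 14.25
ee_pos: [0.5993, -0.0136, 0.1357]
eef_rot: [-0.0, 0.735, 0.678, -0.0]
ft_force: [-0.3, 3.4, -1.5]
gripper_width: 0.251
grasp_force: 30.0
```

>>> servo_tool:
  travel:
    - [-0.2,0,0]
    - [-0.25,0,0]
    - [-0.3,0,0]
    - [-0.35,0,0]
    - [-0.4,0,0]
    - [-0.4,0,0]
    - [-0.4,0,0]
    - [-0.4,0,0]
    - [-0.4,0,0]
    - [-0.4,0,0]
    - [-0.4,0,0]
    - [-0.4,0,0]
  twist: [0,0,0,0,0,0,0,0,0,0,0,0]
  hand: [15,15,15,15,15,15,15,15,15,15,15,15]

```text
time_s: 15.45
ee_pos: [0.5958, -0.0568, 0.1356]
eef_rot: [0.0, 0.735, 0.678, -0.0]
ft_force: [0.6, 2.9, -1.9]
gripper_width: 0.247
grasp_force: 30.0
```

>>> servo_tool:
  travel:
    - [-0.4,0,0]
    - [-0.4,0,0]
    - [-0.4,0,0]
    - [-0.4,0,0]
    - [-0.4,0,0]
    - [-0.4,0,0]
    - [-0.4,0,0]
    - [-0.4,0,0]
    - [-0.4,0,0]
    - [-0.35,0,0]
    - [-0.3,0,0]
    - [-0.25,0,0]
  twist: [0,0,0,0,0,0,0,0,0,0,0,0]
  hand: [15,15,15,15,15,15,15,15,15,15,15,15]

```text
time_s: 16.65
ee_pos: [0.5922, -0.1016, 0.1357]
eef_rot: [0.0, 0.735, 0.678, -0.0]
ft_force: [-0.5, 3.2, -1.6]
gripper_width: 0.246
grasp_force: 30.0
```

>>> servo_tool:
  travel:
    - [-0.2,0,0]
    - [-0.2,0,0]
    - [-0.2,0,0]
    - [-0.2,0,0]
    - [-0.2,0,0]
    - [-0.15,0,0]
    - [-0.15,0,0]
    - [-0.15,0,0]
    - [-0.15,0,0]
  twist: [0,0,0,0,0,0,0,0,0]
  hand: [15,15,15,15,15,15,15,15,15]

```text
time_s: 17.55
ee_pos: [0.5909, -0.1174, 0.1357]
eef_rot: [-0.0, 0.735, 0.678, -0.0]
ft_force: [0.2, 3.3, -2.2]
gripper_width: 0.252
grasp_force: 30.0
```

>>> servo_tool:
  travel:
    - [-0.1,0,0]
    - [-0.1,0,0]
    - [-0.1,0,0]
    - [-0.1,0,0]
    - [-0.1,0,0]
    - [-0.1,0,0]
    - [-0.1,0,0]
    - [-0.1,0,0]
    - [-0.1,0,0]
    - [-0.1,0,0]
    - [-0.1,0,0]
    - [-0.1,0,0]
  twist: [0,0,0,0,0,0,0,0,0,0,0,0]
  hand: [15,15,15,15,15,15,15,15,15,15,15,15]

```text
time_s: 18.75
ee_pos: [0.5899, -0.1293, 0.1357]
eef_rot: [-0.0, 0.735, 0.678, -0.0]
ft_force: [0.6, 3.5, -1.1]
gripper_width: 0.244
grasp_force: 30.0
```

>>> servo_tool:
  travel:
    - [-0.1,0,0]
    - [-0.1,0,0]
    - [-0.1,0,0]
    - [-0.1,0,0]
    - [-0.1,0,0]
  twist: [0,0,0,0,0]
  hand: [15,15,15,15,15]

```text
time_s: 19.25
ee_pos: [0.5895, -0.1344, 0.1357]
eef_rot: [0.0, 0.735, 0.678, -0.0]
ft_force: [0.7, 3.7, -1.2]
gripper_width: 0.25
grasp_force: 30.0
```

>>> servo_tool:
  travel:
    - [-0.08,0,0]
    - [-0.08,0,0]
    - [-0.08,0,0]
    - [-0.08,0,0]
  twist: [0,0,0,0]
  hand: [15,15,15,15]

```text
time_s: 19.65
ee_pos: [0.5892, -0.1375, 0.1357]
eef_rot: [0.0, 0.735, 0.678, -0.0]
ft_force: [-0.0, 2.8, -1.7]
gripper_width: 0.247
grasp_force: 30.0
```

>>> servo_tool:
  travel:
    - [-0.06,0,0]
    - [-0.06,0,0]
    - [-0.06,0,0]
    - [-0.06,0,0]
  twist: [0,0,0,0]
  hand: [15,15,15,15]

```text
time_s: 20.05
ee_pos: [0.589, -0.1395, 0.1356]
eef_rot: [-0.0, 0.735, 0.678, 0.0]
ft_force: [0.2, 5.1, -2.8]
gripper_width: 0.247
grasp_force: 30.0
```

>>> servo_tool:
  travel:
    - [-0.05,0,0]
    - [-0.05,0,0]
  twist: [0,0]
  hand: [15,15]

```text
time_s: 20.25
ee_pos: [0.5888, -0.1401, 0.1355]
eef_rot: [-0.001, 0.735, 0.678, 0.0]
ft_force: [1.2, 5.6, -1.2]
gripper_width: 0.248
grasp_force: 30.0
```

>>> servo_tool:
  travel:
    - [-0.05,0,0]
    - [-0.05,0,0]
  twist: [0,0]
  hand: [15,15]

```text
time_s: 20.45
ee_pos: [0.5887, -0.141, 0.1354]
eef_rot: [-0.001, 0.735, 0.678, 0.0]
ft_force: [0.8, 6.5, -2.6]
gripper_width: 0.252
grasp_force: 30.0
```

>>> servo_tool:
  travel:
    - [-0.06,0,0]
    - [-0.06,0,0]
    - [-0.06,0,0]
  twist: [0,0,0]
  hand: [15,15,15]

```text
time_s: 20.75
ee_pos: [0.5882, -0.1411, 0.135]
eef_rot: [-0.002, 0.735, 0.678, 0.001]
ft_force: [0.7, 13.0, -2.6]
gripper_width: 0.246
grasp_force: 30.0
```

>>> servo_tool:
  travel:
    - [0,0,0]
    - [0,0,0]
    - [0,0,0]
  twist: [0,0,0]
  hand: [15,15,15]

```text
time_s: 21.05
ee_pos: [0.5882, -0.1411, 0.135]
eef_rot: [-0.002, 0.735, 0.678, 0.001]
ft_force: [1.4, 11.5, -4.0]
gripper_width: 0.25
grasp_force: 30.0
```

```bash
python3 - <<'E'
from h import *
np.set_printoptions(precision=3,suppress=True)
O=np.array([.5362,.082,0]);ry=1.489;rx=np.array([np.cos(ry),np.sin(ry),0]);rn=np.array([-rx[1],rx[0],0])
s=ctrl.read_state();e=np.array(s["ee_pos"]);print(e,s["ft_force"],s["ft_torque"],(e-O)@rx,(e-O)@rn)
c=np.zeros((600,800,3),np.uint8)
p=ctrl.camera("top");f=3.3;a=cv2.resize(cv2.convertScaleAbs(p["img"][150:240,70:310],alpha=1.5),None,fx=f,fy=f,interpolation=cv2.INTER_CUBIC);c[:a.shape[0],:a.shape[1]]=a
p=ctrl.camera("scene");a=cv2.resize(cv2.convertScaleAbs(p["img"][165:265,270:470],alpha=1.5),None,fx=3,fy=3,interpolation=cv2.INTER_CUBIC);c[300:,:600]=a
cv2.imwrite("pics/s3.png",c)
E
```

```text
[ 0.588 -0.141  0.135] [ 1.397 11.525 -4.041] [ 1.546 -0.14  -0.142] -0.21811688186223252 -0.07009573176619383
```

View pics/s3.png

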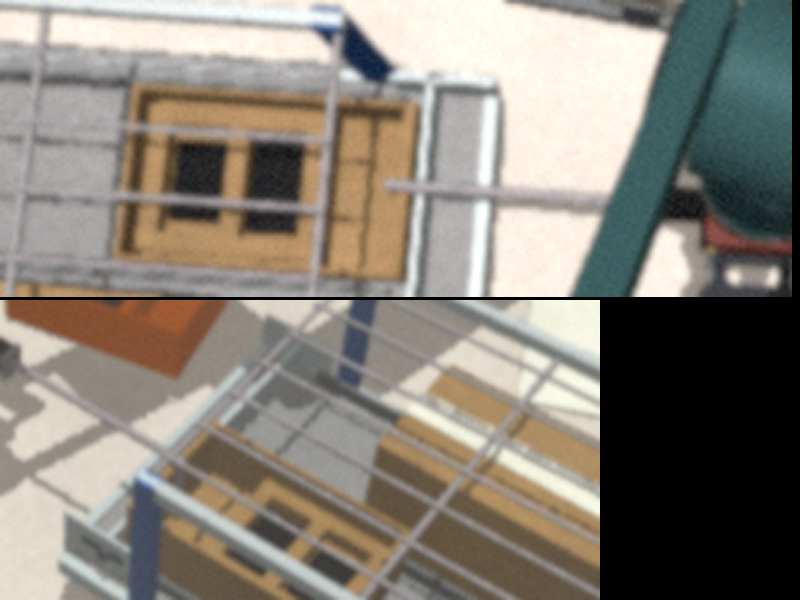

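>>> servo_tool:
  travel:
    - [0.06,0,0]
    - [0.06,0,0]
    - [0.06,0,0]
    - [0.06,0,0]
    - [0.1,0,0]
    - [0.15,0,0]
    - [0.2,0,0]
    - [0.25,0,0]
    - [0.25,0,0]
    - [0.25,0,0]
    - [0.2,0,0]
    - [0,0,0]
  twist: [0,0,0,0,0,0,0,0,0,0,0,0]
  hand: [15,15,15,15,15,15,15,15,15,15,15,15]

```text
time_s: 22.35
ee_pos: [0.59, -0.127, 0.1356]
eef_rot: [-0.0, 0.735, 0.678, -0.0]
ft_force: [0.2, 0.0, -0.6]
gripper_width: 0.244
grasp_force: 30.0
```

>>> servo_tool:
  travel:
    - [0,0,-0.2]
    - [0,0,-0.5]
    - [0,0,-0.7]
    - [0,0,-0.8]
    - [0,0,-0.8]
    - [0,0,-0.7]
    - [0,0,-0.5]
    - [0,0,-0.3]
    - [0,0,0]
    - [0,0,0]
  twist: [0,0,0,0,0,0,0,0,0,0]
  hand: [15,15,15,15,15,15,15,15,15,15]

```text
time_s: 23.35
ee_pos: [0.5899, -0.1272, 0.1805]
eef_rot: [-0.0, 0.735, 0.678, -0.0]
ft_force: [-0.4, -0.1, -1.7]
gripper_width: 0.25
grasp_force: 30.0
```

>>> servo_tool:
  travel:
    - [-0.5,0,0]
    - [-1,0,0]
    - [-1.5,0,0]
    - [-1.5,0,0]
    - [-2,0,0]
    - [-2,0,0]
    - [-1.9,0,0]
    - [-1.5,0,0]
    - [-0.7,0,0]
    - [0,0,0]
    - [0,0,0]
  twist: [0,0,0,0,0,0,0,0,0,0,0]
  hand: [15,15,15,15,15,15,15,15,15,15,15]

```text
time_s: 24.45
ee_pos: [0.5797, -0.2525, 0.1805]
eef_rot: [-0.0, 0.735, 0.678, 0.0]
ft_force: [-0.4, 0.3, -0.8]
gripper_width: 0.247
grasp_force: 30.0
```

```bash
python3 - <<'E'
from h import *
np.set_printoptions(precision=4,suppress=True)
s=ctrl.read_state();e=np.array(s["ee_pos"]);q=s["eef_rot"];y=2*np.arctan2(q[2],q[1]);print(e,y,s["ft_force"])
d=np.array([np.cos(y),np.sin(y),0])
c=np.zeros((600,800,3),np.uint8)
for i,(nm,x0,y0,w,h,f) in enumerate((("top",80,150,250,95,3),("scene",205,150,200,100,3))):
    p=ctrl.camera(nm);im=cv2.resize(cv2.convertScaleAbs(p["img"],alpha=1.5),None,fx=f,fy=f,interpolation=cv2.INTER_CUBIC)
    P=lambda X:tuple(int(round((v+.5)*f)) for v in proj(p,X))
    for k in (.08,.12,.16,.2,.25): cv2.circle(im,P(e+k*d),2,(0,0,255),1)
    cv2.circle(im,P(e+.25*d-[0,0,.036]),2,(0,0,255),1)
    o=im[y0*f:(y0+h)*f,x0*f:(x0+w)*f]; c[i*300:i*300+o.shape[0],:o.shape[1]]=o
cv2.imwrite("pics/o4.png",c)
E
```

```text
[ 0.5797 -0.2525  0.1805] 1.4895779738274562 [-0.3754  0.2978 -0.8049]
```

View pics/o4.png

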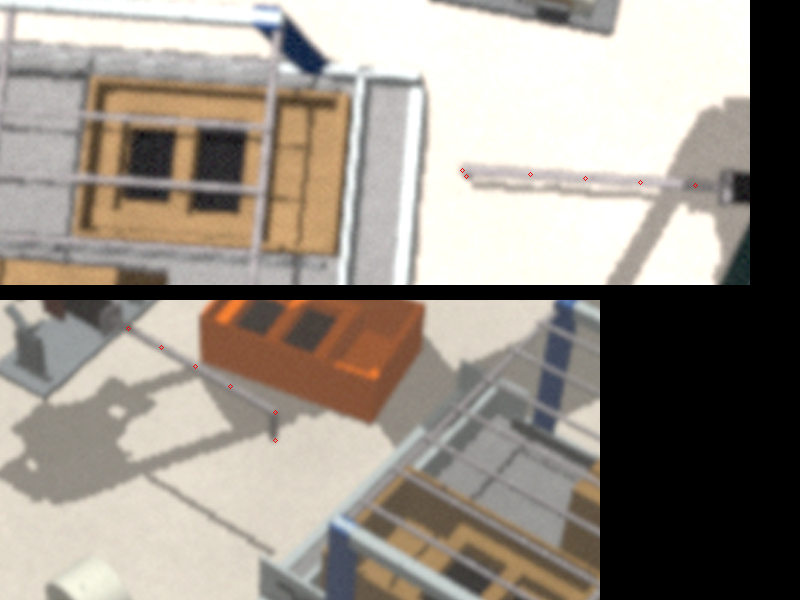

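>>> servo_tool:
  travel:
    - [-1,-1.2,0]
    - [-2,-2.4,0]
    - [-2,-2.6,0]
    - [-2,-2.6,0]
    - [-1.45,-2,0]
    - [-1,-1,0]
    - [0,0,0]
  twist: [0,0,0,0,0,0,0]
  hand: [15,15,15,15,15,15,15]

```text
time_s: 25.25
ee_pos: [0.4533, -0.3384, 0.1809]
eef_rot: [0.0, 0.736, 0.677, -0.0]
ft_force: [0.2, 0.9, -1.2]
gripper_width: 0.251
grasp_force: 30.0
```

>>> servo_tool:
  travel:
    - [0,0,0]
    - [0,0,0]
    - [0,0,0]
    - [0,0,0]
    - [0,0,0]
    - [0,0,0]
    - [0,0,0]
    - [0,0,0]
    - [0,0,0]
    - [0,0,0]
    - [0,0,0]
    - [0,0,0]
  twist: [0.12,0.14,0.14,0.14,0.14,0.14,0.14,0.14,0.14,0.14,0.09,0.052]
  hand: [15,15,15,15,15,15,15,15,15,15,15,15]

```text
time_s: 26.45
ee_pos: [0.4558, -0.3368, 0.1807]
eef_rot: [-0.0, 1.0, -0.017, 0.0]
ft_force: [0.0, 0.2, -1.8]
gripper_width: 0.251
grasp_force: 30.0
```

>>> servo_tool:
  travel:
    - [0,0,0]
    - [0,0,0]
    - [0,0,0]
    - [0,0,0]
    - [0,0,0]
  twist: [0,0,0,0,0]
  hand: [15,15,15,15,15]

```text
time_s: 26.95
ee_pos: [0.4547, -0.3375, 0.1807]
eef_rot: [0.0, 1.0, -0.016, -0.0]
ft_force: [0.1, 0.5, -1.8]
gripper_width: 0.247
grasp_force: 30.0
```

```bash
python3 - <<'E'
from h import *
s=ctrl.read_state();print(np.round(s["ee_pos"],4),2*np.arctan2(s["eef_rot"][2],s["eef_rot"][1]),s["eef_rot"])
E
```

```text
[ 0.4547 -0.3375  0.1807] -0.03179720925534555 [ 2.88356613e-05  9.99873619e-01 -1.58979349e-02 -1.23508955e-05]
```

>>> servo_tool:
  travel:
    - [0,0,1]
    - [0,0,2]
    - [0,0,2]
    - [0,0,2]
    - [0,0,1.5]
    - [0,0,1]
    - [0,0,0.6]
    - [0,0,0.4]
    - [0,0,0.25]
    - [0,0,0.15]
    - [0,0,0]
  twist: [0,0,0,0,0,0,0,0,0,0,0]
  hand: [15,15,15,15,15,15,15,15,15,15,15]

```text
time_s: 28.05
ee_pos: [0.4548, -0.3377, 0.072]
eef_rot: [0.0, 1.0, -0.016, 0.0]
ft_force: [0.4, 1.1, -1.4]
gripper_width: 0.245
grasp_force: 30.0
```

>>> servo_tool:
  travel:
    - [0,0,0.05]
    - [0,0,0]
    - [0,0,0]
  twist: [0,0,0]
  hand: [15,15,15]

```text
time_s: 28.35
ee_pos: [0.4547, -0.3376, 0.0714]
eef_rot: [0.0, 1.0, -0.016, 0.0]
ft_force: [0.5, -0.7, -1.8]
gripper_width: 0.249
grasp_force: 30.0
```

>>> servo_tool:
  travel:
    - [0,0,0.05]
    - [0,0,0.05]
    - [0,0,0]
  twist: [0,0,0]
  hand: [15,15,15]

```text
time_s: 28.65
ee_pos: [0.4547, -0.3376, 0.0706]
eef_rot: [0.0, 1.0, -0.016, 0.0]
ft_force: [-0.3, 0.6, 4.3]
gripper_width: 0.251
grasp_force: 30.0
```

Seated (upward contact force). Open gently.

>>> servo_tool:
  travel:
    - [0,0,0]
    - [0,0,0]
    - [0,0,0]
    - [0,0,0]
    - [0,0,0]
    - [0,0,0]
    - [0,0,0]
    - [0,0,0]
    - [0,0,0]
  twist: [0,0,0,0,0,0,0,0,0]
  hand: [26,30,40,55,70,85,100,100,100]

```text
time_s: 29.55
ee_pos: [0.4546, -0.3375, 0.0702]
eef_rot: [0.0, 1.0, -0.016, -0.0]
ft_force: [-0.7, -0.1, -1.3]
gripper_width: 0.894
grasp_force: 0.0
```

>>> servo_tool:
  travel:
    - [0,0,-1]
    - [0,0,-2]
    - [0,0,-3]
    - [0,0,-4]
    - [0,0,-4]
    - [0,0,-4]
    - [0,0,-4]
    - [0,0,-3]
    - [0,0,0]
    - [0,0,0]
  twist: [0,0,0,0,0,0,0,0,0,0]
  hand: [100,100,100,100,100,100,100,100,100,100]

```text
time_s: 30.55
ee_pos: [0.4547, -0.3375, 0.3212]
eef_rot: [0.001, 1.0, -0.016, 0.001]
ft_force: [0.9, -0.5, 0.3]
gripper_width: 1.0
grasp_force: 0.0
```

```bash
python3 - <<'E'
from h import *
c=np.zeros((600,800,3),np.uint8)
p=ctrl.camera("top");a=cv2.resize(cv2.convertScaleAbs(p["img"][140:320,40:400],alpha=1.5),None,fx=1.6,fy=1.6,interpolation=cv2.INTER_CUBIC);c[:a.shape[0],:a.shape[1]]=a
p=ctrl.camera("wrist");a=cv2.resize(p["img"],(400,300));c[300:,:400]=a
p=ctrl.camera("scene");a=cv2.resize(cv2.convertScaleAbs(p["img"][110:210,165:298],alpha=1.5),None,fx=3,fy=3,interpolation=cv2.INTER_CUBIC);c[300:,401:]=a[:,:399]
cv2.imwrite("pics/fin.png",c)
E
```

```text
(no output)
```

View pics/fin.png

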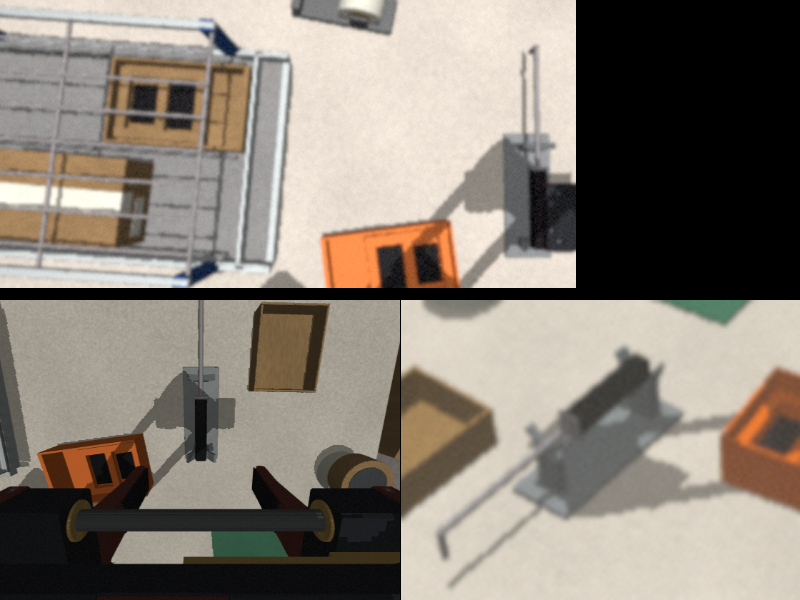

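The hook lies in its cradle as it did at the start, the tray sits on the stop, and the other things have not moved.

```bash
python3 -c "
from plant import ctrl
print(ctrl.close_job())"
```

```text
the job is handed in; nothing more can be done
None
```

The job is handed in at about 31 s: I dragged the tray with the hook until it bore squarely on the front stop (11.5 N held, about 8 N beyond its drag and under the 18 N limit), unhooked it without moving it, and laid the hook back in its cradle; the final pictures show the tray on the stop and the other things where they were.

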